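# Hold the spice grinder at pulse

### The arm

A 6-joint arm with a two-finger parallel gripper is mounted at the origin on a cart in front of the work surface, level with it; the furniture and walls round the work are solid. World frame = base frame: x ahead of the robot, y to its left, z up, the work surface at z = 0. Lengths are in m, angles in rad, forces in N, time in s.
With the tool pointing down it reaches from about 0.3 to 1 m from the base axis. Payload 5.1 kg.
Tool frame: the origin (TCP) lies where the fingers leave the gripper's body, on its centre line; the fingertips stand 78 mm ahead of it and the grasp point (between the pads) lies 59 mm ahead of it; z points along the fingers, y is the direction in which the jaws open and shut (so a half turn about z gives the same grasp; the last joint's range is limited). The gripper opens to 95 mm and grips with 3 to 60 N. Pads are 20 mm wide; open, the fingers measure 119 mm over their backs; the gripper's body (75 mm by 180 mm) begins 59 mm behind the grasp point.
Start: joints at [-1.406, 0.124, 1.65, -0, 1.367, -0.083], TCP at [0.159, -0.63, 0.292] pointing down, gripper open.
Joint ranges: [-2.61, 2.61], [-1.02, 2.33], [0.03, 2.71], [-1.35, 4.49], [0.32, 2.68], [-2.91, 2.91]. Speed limits (rad/s): [2.57, 2.57, 3.14, 3.14, 3.14, 3.14].

### API

Orientations are given as a unit quaternion [w, x, y, z].
In Python, from workcell import env gives the robot as it stands.
- The arm moves only by the tool drive_tool, never from a script. Its argument "deltas" is a list of rows, each an object of numbers: "dx", "dy", "dz": the shift along the world's x, y, z in m; "rx", "ry", "rz": the turn, a rotation vector about the world's x, y, z in rad; "grip": the finger opening in m, from 0 to 0.0951. A call has 1 to 20 rows; each row shifts and turns the commanded pose from where the row before left it; what a row does not reach is not made up. A row lasts 1/10 s, in which the tool goes at most 50 mm and 8.59 degrees, less where a joint would pass 70% of its speed; a pose out of reach is approached as far as the arm can. A call is refused whole if a number of a shift passes 0.05 or a number of a turn 0.15, either way. A call with a gripper value outside its range is refused whole. The fingers move at their own pace and stop on an object; "grip_force" is the grip in N (left out, the last holds). Time passes only in rows, so rows that do not move let the fingers close. It gives the time, the measured TCP pose, the force and the opening at its end, in the units of the state.
- env.state(): the state, without advancing time (a new reading comes with each control period).
- env.grab_frame(name): name is "side" or "top"; returns (picture, depth): 400x640x3 uint8, red, green, blue; 400x640 float32, m along the optical axis (not along the pixel's ray), 0 where there is no reading.
- env.camera_info(name): a dict with "mtx" (3x3 intrinsics, pixels), "k1" (the pictures are not rectified: a ray, as slopes to the right and down, at radius r is drawn at 1 + k1 r^2 times it, then the intrinsics apply), "world_from_camera" (4x4, takes a point from camera to world coordinates). Camera axes: x right, y down, z forward; pixel columns grow to the right and rows downward; lengths in m; the calibration is good to about 2 mm. A picture is of the moment at which its call begins. camera_info takes no time and is no camera call.
- env.sign_off(): hands the job in, once; it reports no verdict.
The state is a dict: "time": time; "joints": joint angles; "qd": joint speeds; "tau": joint torques, N m; "tcp_pos": TCP position; "tcp_rot": TCP orientation; "ft_force": force on the tool from outside, world axes, zero at the start; "moment": the same for the moment, N m; "width": opening from 0.0 (shut) to 1.0 (fully open).
Only numpy, scipy, OpenCV 4.12 (cv2) and the standard library are available. Lean on these libraries where they do the work, as an engineer would, in place of code of your own. Each camera call takes 0.05 s, during which the arm holds its last target.

### The job

The spice grinder has been washed and wants a test pulse. While its lid is still off, turn the speed dial so that its pointer stands at the yellow mark; then fit the bayonet lid into the grinder's mouth and twist it clockwise against the spring to the yellow pulse mark, halfway to the red lock mark and never as far as the lock click. Finish while still gripping the lid and holding it at the yellow mark, and leave the mug, the spice jar, the garlic and the lemon where they are.

Things in the scene. Friction and masses are not known exactly. Their poses are not given: they have to be found in the camera images.
- grinder: Spice grinder, fixed by suction feet. Charcoal housing 62 mm high, drop-shaped in plan, 232 mm long, 128 mm wide. Over it a steel bowl with a dark collar 116 mm in diameter, its top 100 mm above the worktop, mouth 74 mm wide. Origin on the bowl's axis at worktop height, z up; x is the line of the two white marks and entry slots. The dial stands 130 mm from the bowl's axis, at x -23, y -128 mm.
- collar_top (a point): Centre of the collar's top. Two slots for the lid's lugs lie on the grinder's +x and -x axis (15 degrees to either side, out to 45 mm from the axis). Marks painted on the collar, seen from above: white at each slot (entry), yellow 38 degrees (0.66 rad) clockwise of each white (pulse), red 76 degrees clockwise of each white (lock).
- lid_seat (a point): On the bowl's axis, 86 mm above the worktop: where the lid's origin lies when fully down. The lid goes straight down with its bar in line with the white marks (7 degrees of play either way), sinks 14 mm till its rim rests on the collar, then turns clockwise seen from above, the lugs running under the collar's lips with 2 mm of vertical play. It cannot turn anticlockwise.
- grinder_lid: Loose bayonet lid, 60 mm high, 0.12 to 0.22 kg, upright. Origin: centre of its underside, z up. Clear skirt 70 mm wide, two lugs at its foot on the +x and -x axis (9 mm wide, reach 42 mm from the axis); grey rim 94 mm wide at 14 to 20 mm height, clear cap to 30 mm; white grip bar along x, 84 mm long, 16 mm wide, at 30 to 60 mm height. White ticks at the bar's ends. The same after half a turn.
- pulse_switch (a joint): Sprung switch ring inside the collar, turned by the lid's lugs: rad, 0 at rest, grows clockwise. The lugs meet it at 0.23 rad of lid turn, so it reads the lid's turn less 0.23: 0.43 at the yellow mark. Its spring (0.06 to 0.2 N m) turns the lid back if let go. From 0.70 two plungers resist with about 1 N m more; near 1.0 the lid clicks into its lock.
- speed_dial (a joint): Speed dial on the deck: rad, grows clockwise seen from above, 0 to 3.8, light friction (0.03 N m), stays where left. Seven scale marks 0.633 rad apart; the fifth, at 2.53, is long and yellow. Aluminium: disc 41 mm wide with a bar 37 mm long, 11.5 mm wide, at 69 to 96 mm above the worktop; the end of the bar with the red line is the pointer.
- dial_axis (a point): Point on the dial's axis, 83 mm above the worktop, halfway up the bar.
- dial_pointer (a point): Pointer end of the dial's bar, 18.5 mm from the dial's axis, moving with the dial.
- dial_mark (a point): Yellow mark of the dial's scale on the deck, 26 mm from the dial's axis.
- mug: White mug with blue dots, 90 mm wide, 93 mm high, loose bystander. Origin at the centre of its underside.
- spice_jar: Glass spice jar with black cap, 41 mm wide, 105 mm high, loose bystander. Origin at the centre of its underside.
- garlic: Garlic bulb, 56 mm wide and high, loose bystander. Origin at the centre of its underside.
- lemon: Lemon, 71x53x51 mm, loose bystander. Origin at the centre of its underside.

How it is judged:
By the outcome, as a careful person would: the job done as asked, in the order asked, and still so for the second after the job is handed in, while the arm keeps its last pose, push and grip.
It also fails if it takes over 58 s, if anything falls off the work surface, if the arm or the gripper's body presses on something with over 40 N, if the wrist force passes 120 N, or if a joint passes its speed limit or range.

## Working session

There is one attempt and no reset: what is moved stays moved. The work goes in short steps, Python scripts to look and compute and a tool call to move; the robot and the scene stay as the last step left them, time stands still between calls to the robot, and variables do not carry over. Pictures are saved under pics/ and viewed, and the job is handed in when it is done.

Besides the shell and the picture viewer there is one more tool, called after ">>>" by a JSON object that holds its "fn" and its "kwargs", one argument or row to a line. drive_tool: Moves the arm, as the interface text tells. Its arguments: {"type":"object","properties":{"deltas":{"type":"array","items":{"type":"object","properties":{"dx":{"type":"number"},"dy":{"type":"number"},"dz":{"type":"number"},"rx":{"type":"number"},"ry":{"type":"number"},"rz":{"type":"number"},"grip":{"type":"number"}}}},"grip_force":{"type":"number"}},"required":["deltas"]}

```bash
ls; mkdir -p pics; cat > h.py <<'E'
import numpy as np, cv2
from workcell import env
def snap(n,tag):
    p,d=env.grab_frame(n); cv2.imwrite(f'pics/{tag}.png',p[:,:,::-1]); np.savez(f'pics/{tag}.npz',p=p,d=d); return p,d
def ray(n,u,v):
    c=env.camera_info(n);K=np.array(c['mtx']);T=np.array(c['world_from_camera'])
    x=(u-K[0,2])/K[0,0];y=(v-K[1,2])/K[1,1];rd=np.hypot(x,y);r=rd
    for _ in range(20): r=rd/(1+c['k1']*r*r)
    s=r/rd if rd>0 else 1
    return T[:3,3],T[:3,:3]@np.array([x*s,y*s,1]),
def onz(n,u,v,z):
    o,d=ray(n,u,v); return o+d*(z-o[2])/d[2]
def dep(n,u,v,D):
    o,d=ray(n,u,v); return o+d*D
def proj(n,P):
    c=env.camera_info(n);K=np.array(c['mtx']);T=np.array(c['world_from_camera'])
    q=T[:3,:3].T@(np.array(P)-T[:3,3]);x,y=q[:2]/q[2];s=1+c['k1']*(x*x+y*y)
    return K[0,0]*x*s+K[0,2],K[1,1]*y*s+K[1,2]
E
python3 - <<'E'
from h import *
for n in('side','top'):
    snap(n,n+'0'); print(env.camera_info(n))
print(env.state())
E
```

```text
pics
{'mtx': array([[497.64789608,   0.        , 315.52807743],
       [  0.        , 497.64789608, 205.79043787],
       [  0.        ,   0.        ,   1.        ]]), 'k1': 0.04972396456733704, 'world_from_camera': array([[ 0.99877758, -0.03843656,  0.03108032,  0.49960758],
       [-0.04864215, -0.65242154,  0.75629364, -0.83946942],
       [-0.00879186, -0.75688095, -0.65349364,  0.87165795],
       [ 0.        ,  0.        ,  0.        ,  1.        ]])}
{'mtx': array([[422.99854688,   0.        , 321.68434347],
       [  0.        , 422.99854688, 205.30608419],
       [  0.        ,   0.        ,   1.        ]]), 'k1': -0.032686424874587866, 'world_from_camera': array([[-0.02172924, -0.99828978,  0.05427104,  0.48449566],
       [-0.99967094,  0.02243541,  0.01243652,  0.05333084],
       [-0.01363284, -0.05398294, -0.99844879,  1.0806113 ],
       [ 0.        ,  0.        ,  0.        ,  1.        ]])}
{'time': 0.1, 'joints': array([-1.40561497e+00,  1.24463240e-01,  1.65149324e+00, -1.92409355e-05,
        1.36748914e+00, -8.26097086e-02]), 'qd': array([-0.00071653, -0.0021206 , -0.00094011,  0.00143361,  0.00068322,
       -0.00212066]), 'tau': array([ 7.20522803e-04, -4.18881440e+01, -3.61094928e+01,  7.76256504e-02,
        4.61895776e-02, -7.23361791e-05]), 'tcp_pos': array([ 0.15931407, -0.62974425,  0.29112084]), 'tcp_rot': array([-9.25303972e-04,  9.92334094e-01,  1.23580690e-01, -4.76522132e-05]), 'ft_force': array([ 0.08015363,  0.20175262, -0.4143902 ]), 'moment': array([-0.05788471, -0.01883556,  0.02049233]), 'width': 1.0034594192536166}
```

View pics/side0.png

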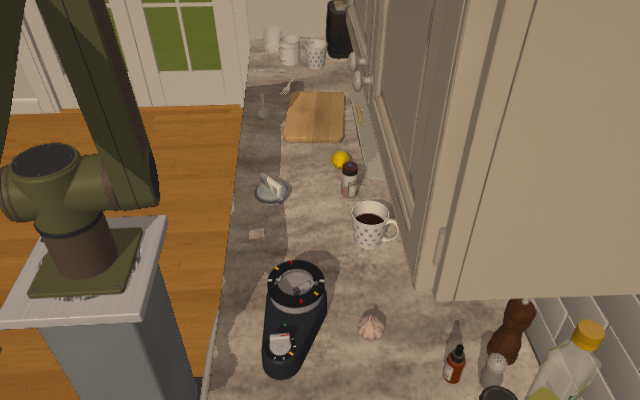

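View pics/top0.png

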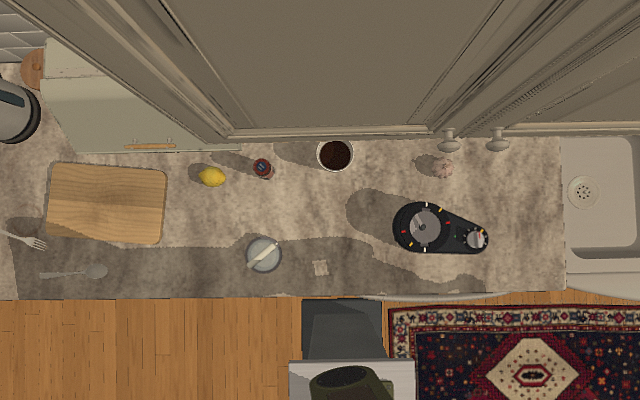

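```bash
python3 - <<'E'
from h import *
a=cv2.imread('pics/top0.png');b=cv2.imread('pics/side0.png')
cv2.imwrite('pics/z1.png',cv2.resize(a[190:265,380:500],None,fx=6,fy=6,interpolation=cv2.INTER_CUBIC))
cv2.imwrite('pics/z2.png',cv2.resize(b[250:390,245:345],None,fx=4,fy=4,interpolation=cv2.INTER_CUBIC))
l=np.hstack([cv2.resize(a[225:285,230:300],(490,420),interpolation=cv2.INTER_CUBIC),cv2.resize(b[170:210,245:295],(300,240),interpolation=cv2.INTER_CUBIC)[:,:300].copy().repeat(1,0) if 0 else np.zeros((420,1,3),np.uint8)])
cv2.imwrite('pics/z3.png',l)
E
```

```text
(no output)
```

View pics/z1.png

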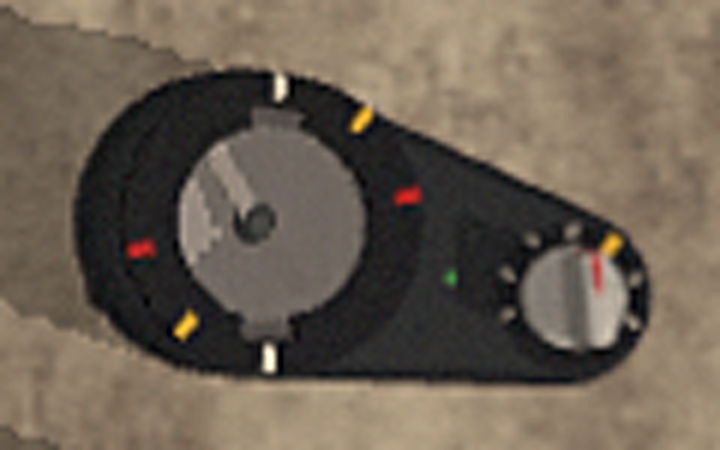

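View pics/z2.png

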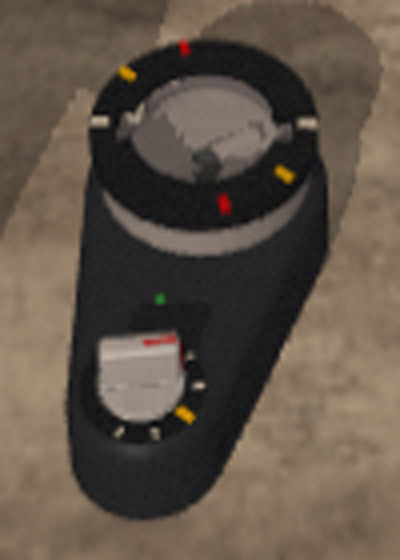

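View pics/z3.png

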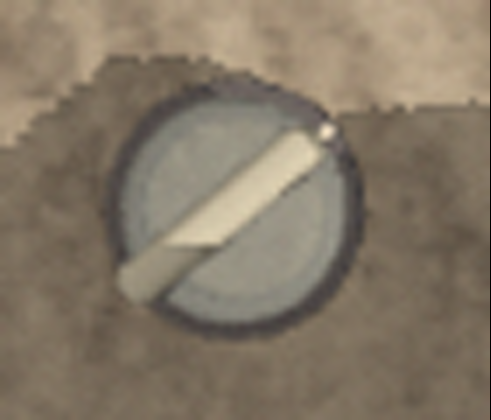

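```bash
cat > m.py <<'E'
from h import *
def blobs(img,n,box,mask,z,name,mn=4):
    x0,y0,x1,y1=box
    m=np.zeros(mask.shape,np.uint8);m[y0:y1,x0:x1]=mask[y0:y1,x0:x1]
    k,l,s,c=cv2.connectedComponentsWithStats(m,connectivity=8)
    for i in range(1,k):
        if s[i,4]>=mn: print(n,name,s[i,4],c[i].round(1),onz(n,*c[i],z).round(4))
def masks(p):
    h=cv2.cvtColor(p,cv2.COLOR_RGB2HSV);H,S,V=[h[...,i].astype(int) for i in range(3)]
    return dict(yel=((H>14)&(H<32)&(S>140)&(V>120)),red=(((H<8)|(H>172))&(S>120)&(V>90)),whi=((S<60)&(V>170)))
E
python3 - <<'E'
from m import *
for n,box in(('top',(380,190,500,265)),('side',(245,250,345,390))):
    p=np.load(f'pics/{n}0.npz')['p']; M=masks(p)
    for k in M:
        blobs(p,n,box,M[k],.1,k,3)
    # yellow dial
    blobs(p,n,box,M['yel'],.0625,'yel@deck',3)
    blobs(p,n,box,M['red'],.096,'red@96',3)
E
```

```text
top yel 8 [439.9 209.2] [ 0.5225 -0.2082  0.1   ]
top yel 8 [481.5 230.1] [ 0.472  -0.3029  0.1   ]
top yel 11 [410.5 243.9] [ 0.444  -0.1373  0.1   ]
top red 11 [447.6 222.1] [ 0.4924 -0.2251  0.1   ]
top red 14 [403.1 231.1] [ 0.4739 -0.1214  0.1   ]
top red 5 [479. 235.] [ 0.4609 -0.2967  0.1   ]
top whi 8 [426.4 204. ] [ 0.5354 -0.1773  0.1   ]
top whi 39 [480.7 240.8] [ 0.4474 -0.3     0.1   ]
top whi 8 [424.5 249.5] [ 0.4304 -0.1693  0.1   ]
top yel@deck 8 [439.9 209.2] [ 0.5239 -0.2182  0.0625]
top yel@deck 8 [481.5 230.1] [ 0.4715 -0.3165  0.0625]
top yel@deck 11 [410.5 243.9] [ 0.4424 -0.1446  0.0625]
top red@96 11 [447.6 222.1] [ 0.4924 -0.2262  0.096 ]
top red@96 14 [403.1 231.1] [ 0.4739 -0.1221  0.096 ]
top red@96 5 [479. 235.] [ 0.4608 -0.2981  0.096 ]
side yel 11 [276.4 267.8] [ 0.4457 -0.1382  0.1   ]
side yel 9 [315.6 292.9] [ 0.5236 -0.2087  0.1   ]
side yel 12 [290.8 353.2] [ 0.4735 -0.3409  0.1   ]
side red 8 [290.5 261.5] [ 0.4751 -0.1222  0.1   ]
side red 10 [300.8 300.7] [ 0.4941 -0.2263  0.1   ]
side red 10 [285.1 334.8] [ 0.4635 -0.3022  0.1   ]
side whi 35 [278.8 337.8] [ 0.452 -0.308  0.1  ]
side yel@deck 11 [276.4 267.8] [ 0.443  -0.1041  0.0625]
side yel@deck 9 [315.6 292.9] [ 0.5248 -0.1781  0.0625]
side yel@deck 12 [290.8 353.2] [ 0.4723 -0.3166  0.0625]
side red@96 8 [290.5 261.5] [ 0.475  -0.1184  0.096 ]
side red@96 10 [300.8 300.7] [ 0.494  -0.2231  0.096 ]
side red@96 10 [285.1 334.8] [ 0.4633 -0.2995  0.096 ]
```

```bash
python3 - <<'E'
from h import *
b=cv2.imread('pics/side0.png')
cv2.imwrite('pics/z4.png',cv2.resize(b[165:215,240:300],None,fx=8,fy=8,interpolation=cv2.INTER_CUBIC))
def cloud(n,box):
    f=np.load(f'pics/{n}0.npz');d=f['d'];x0,y0,x1,y1=box
    return np.array([[*dep(n,u,v,d[v,u]),u,v] for v in range(y0,y1) for u in range(x0,x1) if d[v,u]>0])
def rect(P,lo,hi,t):
    q=P[(P[:,2]>lo)&(P[:,2]<hi)][:,:2]
    r=cv2.minAreaRect((q*1000).astype(np.float32)); c=q-q.mean(0);w,V=np.linalg.eigh(c.T@c);a=np.degrees(np.arctan2(V[1,1],V[0,1]))
    print(t,len(q),'mean',q.mean(0).round(4),'rect',np.round(r,2) if 0 else r,'pca',round(a,1))
for n,box in(('top',(235,225,300,285)),('side',(245,165,300,215))):
    P=cloud(n,box); rect(P,.05,.07,n+' bar'); rect(P,.012,.045,n+' rim')
    print(np.percentile(P[:,2],[5,50,99]))
for n,box in(('top',(460,215,500,260)),('side',(260,320,305,370))):
    P=cloud(n,box); rect(P,.086,.105,n+' dialbar'); print(np.percentile(P[:,2],[1,50,99]))
E
```

```text
Traceback (most recent call last):
  File "h.py", line 14, in dep
    o,d=ray(n,u,v); return o+d*D
        ~~~^^^^^^^
  File "h.py", line 6, in ray
    c=env.camera_info(n);K=np.array(c['mtx']);T=np.array(c['world_from_camera'])
ValueError: time passes only in moves, steps and waits
```

View pics/z4.png

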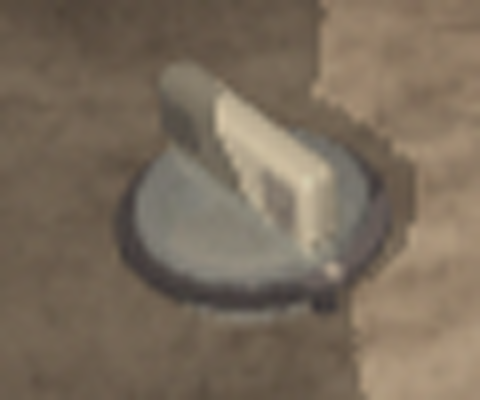

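```bash
sed -i 's/env.camera_info(n)/CI(n)/; s/^from workcell import env/from workcell import env\nimport functools\nCI=functools.lru_cache(None)(lambda n: env.camera_info(n))/' h.py; sed -n 1,12p h.py
python3 - <<'E'
from h import *
def cloud(n,box):
    f=np.load(f'pics/{n}0.npz');d=f['d'];x0,y0,x1,y1=box
    return np.array([[*dep(n,u,v,d[v,u]),u,v] for v in range(y0,y1) for u in range(x0,x1) if d[v,u]>0])
def rect(P,lo,hi,t):
    q=P[(P[:,2]>lo)&(P[:,2]<hi)][:,:2]
    r=cv2.minAreaRect((q*1000).astype(np.float32)); c=q-q.mean(0);w,V=np.linalg.eigh(c.T@c);a=np.degrees(np.arctan2(V[1,1],V[0,1]))
    print(t,len(q),'mean',q.mean(0).round(4),'rect',r,'pca',round(a,1))
for n,box in(('top',(235,225,300,285)),('side',(245,165,300,215))):
    P=cloud(n,box); rect(P,.05,.07,n+' bar'); rect(P,.012,.045,n+' rim')
    print(np.percentile(P[:,2],[5,50,99]))
for n,box in(('top',(460,215,500,260)),('side',(260,320,305,370))):
    P=cloud(n,box); rect(P,.086,.105,n+' dialbar'); print(np.percentile(P[:,2],[1,50,99]))
E
```

```text
import numpy as np, cv2
from workcell import env
import functools
CI=functools.lru_cache(None)(lambda n: env.camera_info(n))
def snap(n,tag):
    p,d=env.grab_frame(n); cv2.imwrite(f'pics/{tag}.png',p[:,:,::-1]); np.savez(f'pics/{tag}.npz',p=p,d=d); return p,d
def ray(n,u,v):
    c=CI(n);K=np.array(c['mtx']);T=np.array(c['world_from_camera'])
    x=(u-K[0,2])/K[0,0];y=(v-K[1,2])/K[1,1];rd=np.hypot(x,y);r=rd
    for _ in range(20): r=rd/(1+c['k1']*r*r)
    s=r/rd if rd>0 else 1
    return T[:3,3],T[:3,:3]@np.array([x*s,y*s,1]),
top bar 231 mean [0.4221 0.2157] rect ((421.95379638671875, 216.2777557373047), (16.302547454833984, 81.9408950805664), 39.013648986816406) pca 128.9
top rim 870 mean [0.4226 0.2142] rect ((421.73468017578125, 216.92745971679688), (90.88666534423828, 91.938232421875), 43.62611389160156) pca -143.3
[-0.00290221  0.00106383  0.06156747]
side bar 166 mean [0.4234 0.2084] rect ((423.7008361816406, 210.88668823242188), (18.227882385253906, 82.93146514892578), 40.507545471191406) pca 129.7
side rim 526 mean [0.4215 0.1965] rect ((423.64361572265625, 205.09213256835938), (92.36434173583984, 81.27064514160156), 6.584773540496826) pca 169.1
[-0.00132325  0.00239612  0.06208624]
top dialbar 93 mean [ 0.4502 -0.2963] rect ((450.3485412597656, -296.8711853027344), (35.007423400878906, 12.332013130187988), 0.6242761611938477) pca -176.9
[-0.00419193  0.00282362  0.0964439 ]
side dialbar 157 mean [ 0.4532 -0.3037] rect ((452.9201965332031, -302.04425048828125), (35.68284606933594, 13.29941177368164), 5.993220806121826) pca -177.7
[-0.00072833  0.06226704  0.09756758]
```

>>> {"fn": "drive_tool", "kwargs": {
  "deltas": [
    {"dx": 0.02,"dy": 0.02,"rz": -0.02,"grip": 0.045},
    {"dx": 0.025,"dy": 0.03,"rz": -0.02,"grip": 0.045},
    {"dx": 0.025,"dy": 0.03,"rz": -0.02,"grip": 0.045},
    {"dx": 0.025,"dy": 0.03,"rz": -0.02,"grip": 0.045},
    {"dx": 0.025,"dy": 0.03,"rz": -0.02,"grip": 0.045},
    {"dx": 0.025,"dy": 0.03,"rz": -0.02,"grip": 0.045},
    {"dx": 0.025,"dy": 0.03,"rz": -0.02,"grip": 0.045},
    {"dx": 0.025,"dy": 0.03,"rz": -0.02,"grip": 0.045},
    {"dx": 0.025,"dy": 0.03,"rz": -0.02,"grip": 0.045},
    {"dx": 0.025,"dy": 0.03,"rz": -0.02,"grip": 0.045},
    {"dx": 0.025,"dy": 0.03,"rz": -0.013,"grip": 0.045},
    {"dx": 0.0225,"dy": 0.0105,"grip": 0.045},
    {"grip": 0.045},
    {"grip": 0.045}
  ],
  "grip_force": 30
}}

```text
invalid input
```

>>> {"fn": "drive_tool", "kwargs": {
  "deltas": [
    {"dx": 0.02,"dy": 0.02,"dz": 0,"rx": 0,"ry": 0,"rz": -0.02,"grip": 0.045},
    {"dx": 0.025,"dy": 0.03,"dz": 0,"rx": 0,"ry": 0,"rz": -0.02,"grip": 0.045}
  ],
  "grip_force": 30
}}

```text
time: 0.3
tcp_pos: [0.2039, -0.5802, 0.2913]
tcp_rot: [-0.001, 0.995, 0.102, -0.0]
ft_force: [-0.4, 0.6, 1.1]
width: 0.885
```

>>> {"fn": "drive_tool", "kwargs": {
  "deltas": [
    {"dx": 0.025,"dy": 0.028,"dz": 0,"rx": 0,"ry": 0,"rz": -0.02,"grip": 0.045},
    {"dx": 0.025,"dy": 0.028,"dz": 0,"rx": 0,"ry": 0,"rz": -0.02,"grip": 0.045},
    {"dx": 0.025,"dy": 0.028,"dz": 0,"rx": 0,"ry": 0,"rz": -0.02,"grip": 0.045},
    {"dx": 0.025,"dy": 0.028,"dz": 0,"rx": 0,"ry": 0,"rz": -0.02,"grip": 0.045},
    {"dx": 0.025,"dy": 0.028,"dz": 0,"rx": 0,"ry": 0,"rz": -0.02,"grip": 0.045},
    {"dx": 0.025,"dy": 0.028,"dz": 0,"rx": 0,"ry": 0,"rz": -0.02,"grip": 0.045},
    {"dx": 0.025,"dy": 0.028,"dz": 0,"rx": 0,"ry": 0,"rz": -0.02,"grip": 0.045},
    {"dx": 0.025,"dy": 0.028,"dz": 0,"rx": 0,"ry": 0,"rz": -0.02,"grip": 0.045},
    {"dx": 0.025,"dy": 0.028,"dz": 0,"rx": 0,"ry": 0,"rz": -0.01,"grip": 0.045},
    {"dx": 0.0226,"dy": 0.0289,"dz": 0,"rx": 0,"ry": 0,"rz": 0,"grip": 0.045},
    {"dx": 0,"dy": 0,"dz": 0,"rx": 0,"ry": 0,"rz": 0,"grip": 0.045},
    {"dx": 0,"dy": 0,"dz": 0,"rx": 0,"ry": 0,"rz": 0,"grip": 0.045}
  ],
  "grip_force": 30
}}

```text
time: 1.5
tcp_pos: [0.4521, -0.2987, 0.2918]
tcp_rot: [-0.0, 1.0, 0.02, -0.0]
ft_force: [0.2, -0.5, 0.7]
width: 0.473
```

>>> {"fn": "drive_tool", "kwargs": {
  "deltas": [
    {"dx": 0,"dy": 0,"dz": -0.03,"rx": 0,"ry": 0,"rz": 0,"grip": 0.045},
    {"dx": 0,"dy": 0,"dz": -0.03,"rx": 0,"ry": 0,"rz": 0,"grip": 0.045},
    {"dx": 0,"dy": 0,"dz": -0.03,"rx": 0,"ry": 0,"rz": 0,"grip": 0.045},
    {"dx": 0,"dy": 0,"dz": -0.02,"rx": 0,"ry": 0,"rz": 0,"grip": 0.045},
    {"dx": 0,"dy": 0,"dz": 0,"rx": 0,"ry": 0,"rz": 0,"grip": 0.045}
  ],
  "grip_force": 15
}}

```text
time: 2.0
tcp_pos: [0.4493, -0.2989, 0.1782]
tcp_rot: [-0.002, 1.0, 0.018, -0.003]
ft_force: [-0.4, 0.1, 0.1]
width: 0.471
```

```bash
python3 - <<'E'
from h import *
p,d=snap('side','s1');q,_=snap('top','t1')
cv2.imwrite('pics/z5.png',np.hstack([cv2.resize(p[250:390,220:345],(500,560)),cv2.resize(q[190:265,440:500],(300,560),fx=1)])[:,:,::-1])
E
```

```text
(no output)
```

View pics/z5.png

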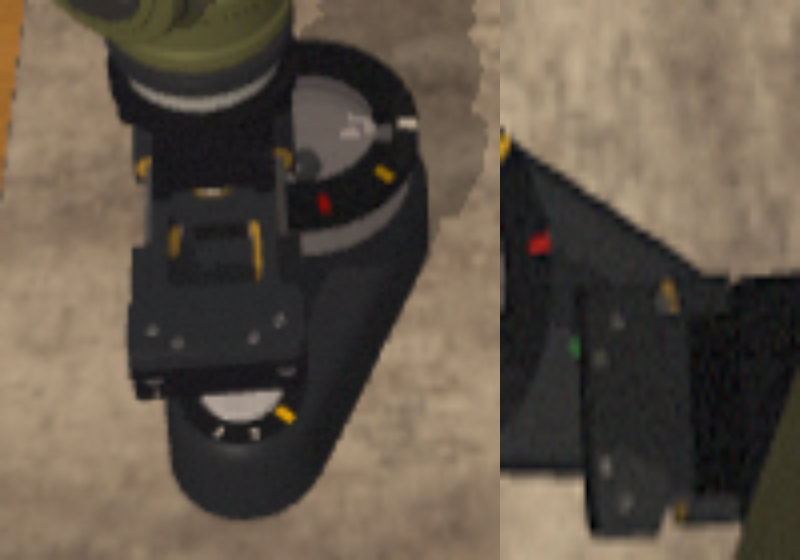

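>>> {"fn": "drive_tool", "kwargs": {
  "deltas": [
    {"dx": 0.001,"dy": 0,"dz": -0.015,"rx": 0,"ry": 0,"rz": 0,"grip": 0.045},
    {"dx": 0,"dy": 0,"dz": -0.013,"rx": 0,"ry": 0,"rz": 0,"grip": 0.045},
    {"dx": 0,"dy": 0,"dz": 0,"rx": 0,"ry": 0,"rz": 0,"grip": 0.045},
    {"dx": 0,"dy": 0,"dz": 0,"rx": 0,"ry": 0,"rz": 0,"grip": 0.045}
  ],
  "grip_force": 15
}}

```text
time: 2.5
tcp_pos: [0.4528, -0.2991, 0.1538]
tcp_rot: [-0.0, 1.0, 0.019, -0.0]
ft_force: [0.4, 0.0, 0.3]
width: 0.472
```

>>> {"fn": "drive_tool", "kwargs": {
  "deltas": [
    {"dx": -0.001,"dy": 0,"dz": -0.003,"rx": 0,"ry": 0,"rz": 0,"grip": 0.03},
    {"dx": 0,"dy": 0,"dz": 0,"rx": 0,"ry": 0,"rz": 0,"grip": 0.018},
    {"dx": 0,"dy": 0,"dz": 0,"rx": 0,"ry": 0,"rz": 0,"grip": 0.012},
    {"dx": 0,"dy": 0,"dz": 0,"rx": 0,"ry": 0,"rz": 0,"grip": 0.006},
    {"dx": 0,"dy": 0,"dz": 0,"rx": 0,"ry": 0,"rz": 0,"grip": 0.006},
    {"dx": 0,"dy": 0,"dz": 0,"rx": 0,"ry": 0,"rz": 0,"grip": 0.006},
    {"dx": 0,"dy": 0,"dz": 0,"rx": 0,"ry": 0,"rz": 0,"grip": 0.006}
  ],
  "grip_force": 15
}}

```text
time: 3.2
tcp_pos: [0.4521, -0.2997, 0.1515]
tcp_rot: [0.001, 1.0, 0.019, 0.0]
ft_force: [-0.4, -2.0, 0.3]
width: 0.12
```

>>> {"fn": "drive_tool", "kwargs": {
  "deltas": [
    {"dx": 0,"dy": 0,"dz": 0,"rx": 0,"ry": 0,"rz": -0.09,"grip": 0.006},
    {"dx": 0,"dy": 0,"dz": 0,"rx": 0,"ry": 0,"rz": -0.09,"grip": 0.006},
    {"dx": 0,"dy": 0,"dz": 0,"rx": 0,"ry": 0,"rz": -0.09,"grip": 0.006},
    {"dx": 0,"dy": 0,"dz": 0,"rx": 0,"ry": 0,"rz": -0.09,"grip": 0.006},
    {"dx": 0,"dy": 0,"dz": 0,"rx": 0,"ry": 0,"rz": -0.09,"grip": 0.006},
    {"dx": 0,"dy": 0,"dz": 0,"rx": 0,"ry": 0,"rz": -0.09,"grip": 0.006},
    {"dx": 0,"dy": 0,"dz": 0,"rx": 0,"ry": 0,"rz": -0.09,"grip": 0.006},
    {"dx": 0,"dy": 0,"dz": 0,"rx": 0,"ry": 0,"rz": -0.09,"grip": 0.006},
    {"dx": 0,"dy": 0,"dz": 0,"rx": 0,"ry": 0,"rz": -0.025,"grip": 0.006},
    {"dx": 0,"dy": 0,"dz": 0,"rx": 0,"ry": 0,"rz": 0,"grip": 0.006},
    {"dx": 0,"dy": 0,"dz": 0,"rx": 0,"ry": 0,"rz": 0,"grip": 0.006}
  ],
  "grip_force": 15
}}

```text
time: 4.3
tcp_pos: [0.4524, -0.2989, 0.1515]
tcp_rot: [-0.001, 0.938, -0.346, 0.0]
ft_force: [1.9, 3.2, 2.3]
width: 0.121
```

>>> {"fn": "drive_tool", "kwargs": {
  "deltas": [
    {"dx": 0,"dy": 0,"dz": 0,"rx": 0,"ry": 0,"rz": 0,"grip": 0.03},
    {"dx": 0,"dy": 0,"dz": 0,"rx": 0,"ry": 0,"rz": 0,"grip": 0.04},
    {"dx": 0,"dy": 0,"dz": 0,"rx": 0,"ry": 0,"rz": 0,"grip": 0.04},
    {"dx": 0,"dy": 0,"dz": 0.02,"rx": 0,"ry": 0,"rz": 0,"grip": 0.05},
    {"dx": 0,"dy": 0,"dz": 0.04,"rx": 0,"ry": 0,"rz": 0,"grip": 0.06},
    {"dx": 0,"dy": 0,"dz": 0.04,"rx": 0,"ry": 0,"rz": 0,"grip": 0.06},
    {"dx": 0,"dy": 0.01,"dz": 0.01,"rx": 0,"ry": 0,"rz": 0,"grip": 0.06},
    {"dx": 0,"dy": 0.03,"dz": 0,"rx": 0,"ry": 0,"rz": 0,"grip": 0.06},
    {"dx": -0.003,"dy": 0.04,"dz": 0,"rx": 0,"ry": 0,"rz": -0.02,"grip": 0.06},
    {"dx": -0.003,"dy": 0.04,"dz": 0,"rx": 0,"ry": 0,"rz": -0.02,"grip": 0.06},
    {"dx": -0.003,"dy": 0.04,"dz": 0,"rx": 0,"ry": 0,"rz": -0.02,"grip": 0.06},
    {"dx": -0.003,"dy": 0.04,"dz": 0,"rx": 0,"ry": 0,"rz": -0.02,"grip": 0.06},
    {"dx": -0.003,"dy": 0.04,"dz": 0,"rx": 0,"ry": 0,"rz": -0.02,"grip": 0.06},
    {"dx": -0.003,"dy": 0.04,"dz": 0,"rx": 0,"ry": 0,"rz": -0.02,"grip": 0.06},
    {"dx": -0.003,"dy": 0.04,"dz": 0,"rx": 0,"ry": 0,"rz": -0.02,"grip": 0.06},
    {"dx": -0.003,"dy": 0.04,"dz": 0,"rx": 0,"ry": 0,"rz": -0.02,"grip": 0.06},
    {"dx": -0.003,"dy": 0.04,"dz": 0,"rx": 0,"ry": 0,"rz": -0.02,"grip": 0.06},
    {"dx": -0.003,"dy": 0.04,"dz": 0,"rx": 0,"ry": 0,"rz": 0,"grip": 0.06},
    {"dx": 0,"dy": 0.03,"dz": 0,"rx": 0,"ry": 0,"rz": 0,"grip": 0.06},
    {"dx": 0,"dy": 0,"dz": 0,"rx": 0,"ry": 0,"rz": 0,"grip": 0.06}
  ],
  "grip_force": 60
}}

```text
time: 6.3
tcp_pos: [0.421, 0.1733, 0.2603]
tcp_rot: [0.0, 0.904, -0.427, -0.001]
ft_force: [0.5, -0.7, -0.8]
width: 0.63
```

```bash
python3 - <<'E'
from m import *
p,d=snap('side','s2');q,_=snap('top','t2')
cv2.imwrite('pics/z6.png',np.hstack([cv2.resize(p[310:390,260:310],(350,560),interpolation=2),cv2.resize(q[210:260,460:500],(448,560),interpolation=2)])[:,:,::-1])
for n,im,box in(('top',q,(380,190,500,265)),('side',p,(245,250,345,390))):
    M=masks(im)
    blobs(im,n,box,M['yel'],.0625,'yel@deck',3)
    blobs(im,n,box,M['red'],.096,'red@96',3)
def cloud(n,d,box):
    x0,y0,x1,y1=box
    return np.array([dep(n,u,v,d[v,u]) for v in range(y0,y1) for u in range(x0,x1) if d[v,u]>0])
for n,dd,box in(('top',_,(460,215,500,260)),('side',d,(260,320,305,370))):
    P=cloud(n,dd,box);P=P[(P[:,2]>.09)&(P[:,2]<.103)];print(n,cv2.minAreaRect((P[:,:2]*1000).astype(np.float32)))
print(env.state()['tcp_pos'],env.state()['joints'])
E
```

```text
top yel@deck 8 [439.9 209.2] [ 0.5239 -0.2182  0.0625]
top yel@deck 10 [481.3 230.5] [ 0.4706 -0.316   0.0625]
top yel@deck 12 [410.5 244. ] [ 0.4422 -0.1447  0.0625]
top red@96 11 [447.6 222.1] [ 0.4924 -0.2262  0.096 ]
top red@96 14 [403.1 231.1] [ 0.4739 -0.1221  0.096 ]
top red@96 6 [482.2 236.2] [ 0.4579 -0.3054  0.096 ]
side yel@deck 10 [276.5 268. ] [ 0.4433 -0.1047  0.0625]
side yel@deck 9 [315.6 292.9] [ 0.5248 -0.1781  0.0625]
side yel@deck 11 [290.9 353.2] [ 0.4724 -0.3165  0.0625]
side red@96 8 [290.5 261.5] [ 0.475  -0.1184  0.096 ]
side red@96 10 [300.8 300.7] [ 0.494  -0.2231  0.096 ]
side red@96 11 [283. 338.] [ 0.4595 -0.3061  0.096 ]
side red@96 9 [287.3 344.7] [ 0.4673 -0.3205  0.096 ]
top ((450.49041748046875, -297.6132507324219), (11.266470909118652, 37.532310485839844), 51.82075500488281)
side ((452.8932800292969, -302.80572509765625), (11.498469352722168, 39.759117126464844), 47.26346969604492)
[0.42143589 0.17091651 0.26035442] [ 2.67469213e-01 -3.04620839e-01  2.10336648e+00 -6.82537379e-04
  1.34446454e+00  2.72380379e+00]
```

View pics/z6.png

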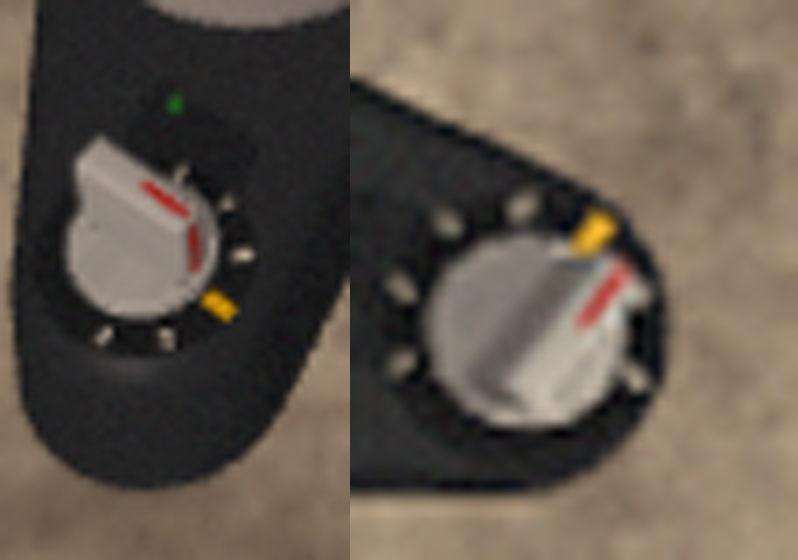

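View pics/t2.png

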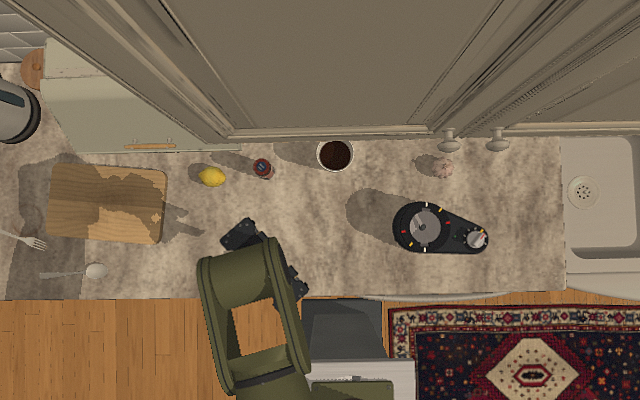

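>>> {"fn": "drive_tool", "kwargs": {
  "deltas": [
    {"dx": 0.001,"dy": 0,"dz": 0,"rx": 0,"ry": 0,"rz": 0.1495,"grip": 0.06},
    {"dx": 0,"dy": 0,"dz": 0,"rx": 0,"ry": 0,"rz": 0.1495,"grip": 0.06},
    {"dx": 0,"dy": 0,"dz": 0,"rx": 0,"ry": 0,"rz": 0.1495,"grip": 0.06},
    {"dx": 0,"dy": 0,"dz": 0,"rx": 0,"ry": 0,"rz": 0.1495,"grip": 0.06},
    {"dx": 0,"dy": 0,"dz": 0,"rx": 0,"ry": 0,"rz": 0.1495,"grip": 0.06},
    {"dx": 0,"dy": 0,"dz": 0,"rx": 0,"ry": 0,"rz": 0.1495,"grip": 0.06},
    {"dx": 0,"dy": 0,"dz": 0,"rx": 0,"ry": 0,"rz": 0.1495,"grip": 0.06},
    {"dx": 0,"dy": 0,"dz": 0,"rx": 0,"ry": 0,"rz": 0.1495,"grip": 0.06},
    {"dx": 0,"dy": 0,"dz": 0,"rx": 0,"ry": 0,"rz": 0.1495,"grip": 0.06},
    {"dx": 0,"dy": 0,"dz": 0,"rx": 0,"ry": 0,"rz": 0.1495,"grip": 0.06},
    {"dx": 0,"dy": 0,"dz": 0,"rx": 0,"ry": 0,"rz": 0.1495,"grip": 0.06},
    {"dx": 0,"dy": 0.01,"dz": 0,"rx": 0,"ry": 0,"rz": 0.1495,"grip": 0.06},
    {"dx": 0,"dy": 0.01,"dz": 0,"rx": 0,"ry": 0,"rz": 0.1495,"grip": 0.06},
    {"dx": 0,"dy": 0.01,"dz": 0,"rx": 0,"ry": 0,"rz": 0.1495,"grip": 0.06},
    {"dx": 0,"dy": 0.01,"dz": 0,"rx": 0,"ry": 0,"rz": 0.1495,"grip": 0.06},
    {"dx": 0,"dy": 0.005,"dz": 0,"rx": 0,"ry": 0,"rz": 0.1495,"grip": 0.06},
    {"dx": 0,"dy": 0,"dz": 0,"rx": 0,"ry": 0,"rz": 0.1495,"grip": 0.06},
    {"dx": 0,"dy": 0,"dz": 0,"rx": 0,"ry": 0,"rz": 0.1495,"grip": 0.06},
    {"dx": 0,"dy": 0,"dz": 0,"rx": 0,"ry": 0,"rz": 0.1495,"grip": 0.06},
    {"dx": 0,"dy": 0,"dz": 0,"rx": 0,"ry": 0,"rz": 0.1495,"grip": 0.06}
  ],
  "grip_force": 60
}}

```text
time: 8.4
tcp_pos: [0.4232, 0.2142, 0.2608]
tcp_rot: [-0.0, 0.495, 0.869, -0.0]
ft_force: [0.6, -0.1, 0.0]
width: 0.628
```

>>> {"fn": "drive_tool", "kwargs": {
  "deltas": [
    {"dx": 0,"dy": 0,"dz": 0,"rx": 0,"ry": 0,"rz": 0.1495,"grip": 0.05},
    {"dx": 0,"dy": 0,"dz": -0.01,"rx": 0,"ry": 0,"rz": 0,"grip": 0.05},
    {"dx": 0,"dy": 0,"dz": 0,"rx": 0,"ry": 0,"rz": 0,"grip": 0.05}
  ],
  "grip_force": 60
}}

```text
time: 8.7
tcp_pos: [0.4224, 0.2145, 0.2491]
tcp_rot: [-0.001, 0.432, 0.902, -0.001]
ft_force: [0.5, -0.3, 0.0]
width: 0.533
```

>>> {"fn": "drive_tool", "kwargs": {
  "deltas": [
    {"dx": 0,"dy": 0.001,"dz": -0.03,"rx": 0,"ry": 0,"rz": 0,"grip": 0.05},
    {"dx": 0,"dy": 0,"dz": -0.03,"rx": 0,"ry": 0,"rz": 0,"grip": 0.05},
    {"dx": 0,"dy": 0,"dz": -0.03,"rx": 0,"ry": 0,"rz": 0,"grip": 0.05},
    {"dx": 0,"dy": 0,"dz": -0.025,"rx": 0,"ry": 0,"rz": 0,"grip": 0.05},
    {"dx": 0,"dy": 0,"dz": -0.015,"rx": 0,"ry": 0,"rz": 0,"grip": 0.05},
    {"dx": 0,"dy": 0,"dz": -0.005,"rx": 0,"ry": 0,"rz": 0,"grip": 0.05},
    {"dx": 0,"dy": 0,"dz": 0,"rx": 0,"ry": 0,"rz": 0,"grip": 0.05},
    {"dx": 0,"dy": 0,"dz": 0,"rx": 0,"ry": 0,"rz": 0,"grip": 0.05}
  ],
  "grip_force": 60
}}

```text
time: 9.5
tcp_pos: [0.4236, 0.2168, 0.1171]
tcp_rot: [0.0, 0.431, 0.903, 0.0]
ft_force: [-0.6, 0.4, -0.7]
width: 0.523
```

>>> {"fn": "drive_tool", "kwargs": {
  "deltas": [
    {"dx": -0.001,"dy": -0.001,"dz": -0.004,"rx": 0,"ry": 0,"rz": 0,"grip": 0.05},
    {"dx": 0,"dy": 0,"dz": 0,"rx": 0,"ry": 0,"rz": 0,"grip": 0.03},
    {"dx": 0,"dy": 0,"dz": 0,"rx": 0,"ry": 0,"rz": 0,"grip": 0.02},
    {"dx": 0,"dy": 0,"dz": 0,"rx": 0,"ry": 0,"rz": 0,"grip": 0.012},
    {"dx": 0,"dy": 0,"dz": 0,"rx": 0,"ry": 0,"rz": 0,"grip": 0.008},
    {"dx": 0,"dy": 0,"dz": 0,"rx": 0,"ry": 0,"rz": 0,"grip": 0.005},
    {"dx": 0,"dy": 0,"dz": 0,"rx": 0,"ry": 0,"rz": 0,"grip": 0.005}
  ],
  "grip_force": 20
}}

```text
time: 10.2
tcp_pos: [0.4222, 0.2159, 0.1124]
tcp_rot: [0.0, 0.43, 0.903, 0.0]
ft_force: [0.2, 0.0, 0.5]
width: 0.169
```

>>> {"fn": "drive_tool", "kwargs": {
  "deltas": [
    {"dx": 0,"dy": 0,"dz": 0,"rx": 0,"ry": 0,"rz": 0,"grip": 0.0},
    {"dx": 0,"dy": 0,"dz": 0.01,"rx": 0,"ry": 0,"rz": 0,"grip": 0.0},
    {"dx": 0,"dy": 0,"dz": 0.03,"rx": 0,"ry": 0,"rz": 0,"grip": 0.0},
    {"dx": 0,"dy": 0,"dz": 0.03,"rx": 0,"ry": 0,"rz": 0,"grip": 0.0},
    {"dx": 0,"dy": 0,"dz": 0.03,"rx": 0,"ry": 0,"rz": 0,"grip": 0.0},
    {"dx": 0,"dy": 0,"dz": 0.03,"rx": 0,"ry": 0,"rz": 0,"grip": 0.0},
    {"dx": 0,"dy": 0,"dz": 0.02,"rx": 0,"ry": 0,"rz": 0,"grip": 0.0},
    {"dx": 0,"dy": 0,"dz": 0,"rx": 0,"ry": 0,"rz": 0,"grip": 0.0},
    {"dx": 0,"dy": 0,"dz": 0,"rx": 0,"ry": 0,"rz": 0,"grip": 0.0}
  ],
  "grip_force": 55
}}

```text
time: 11.1
tcp_pos: [0.4217, 0.2156, 0.2619]
tcp_rot: [-0.0, 0.43, 0.903, -0.0]
ft_force: [-0.5, -0.3, -2.2]
width: 0.168
```

```bash
python3 - <<'E'
from m import *
p,d=snap('side','s3');q,_=snap('top','t3')
cv2.imwrite('pics/z7.png',np.hstack([cv2.resize(p[60:200,220:340],(480,560),interpolation=2),cv2.resize(q[190:290,220:290],(320,560),interpolation=2)])[:,:,::-1])
s=env.state();print(s['tcp_pos'],s['ft_force'],s['width'],s['tcp_rot'])
E
```

```text
[0.4210938  0.21539862 0.26031108] [ 0.66233059 -0.31401724 -1.26639548] 0.16382563637772418 [-0.00115875  0.43016407  0.90274916 -0.00121791]
```

View pics/z7.png

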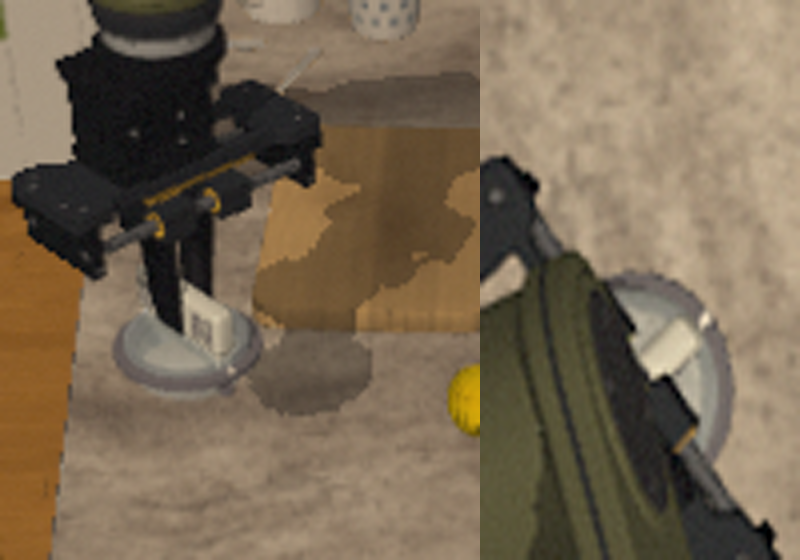

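>>> {"fn": "drive_tool", "kwargs": {
  "deltas": [
    {"dx": 0,"dy": -0.015,"dz": 0,"rx": 0,"ry": 0,"rz": 0,"grip": 0.0},
    {"dx": 0.005,"dy": -0.03,"dz": 0,"rx": 0,"ry": 0,"rz": 0.082,"grip": 0.0},
    {"dx": 0.006,"dy": -0.034,"dz": 0,"rx": 0,"ry": 0,"rz": 0.082,"grip": 0.0},
    {"dx": 0.006,"dy": -0.034,"dz": 0,"rx": 0,"ry": 0,"rz": 0.082,"grip": 0.0},
    {"dx": 0.006,"dy": -0.034,"dz": 0,"rx": 0,"ry": 0,"rz": 0.082,"grip": 0.0},
    {"dx": 0.006,"dy": -0.034,"dz": 0,"rx": 0,"ry": 0,"rz": 0.082,"grip": 0.0},
    {"dx": 0.006,"dy": -0.034,"dz": 0,"rx": 0,"ry": 0,"rz": 0.082,"grip": 0.0},
    {"dx": 0.006,"dy": -0.034,"dz": 0,"rx": 0,"ry": 0,"rz": 0.082,"grip": 0.0},
    {"dx": 0.006,"dy": -0.034,"dz": 0,"rx": 0,"ry": 0,"rz": 0.082,"grip": 0.0},
    {"dx": 0.006,"dy": -0.034,"dz": 0,"rx": 0,"ry": 0,"rz": 0.082,"grip": 0.0},
    {"dx": 0.006,"dy": -0.034,"dz": 0,"rx": 0,"ry": 0,"rz": 0.082,"grip": 0.0},
    {"dx": 0.004,"dy": -0.03,"dz": 0,"rx": 0,"ry": 0,"rz": 0,"grip": 0.0},
    {"dx": 0,"dy": -0.008,"dz": -0.01,"rx": 0,"ry": 0,"rz": 0,"grip": 0.0},
    {"dx": 0,"dy": 0,"dz": 0,"rx": 0,"ry": 0,"rz": 0,"grip": 0.0},
    {"dx": 0,"dy": 0,"dz": 0,"rx": 0,"ry": 0,"rz": 0,"grip": 0.0}
  ],
  "grip_force": 55
}}

```text
time: 12.7
tcp_pos: [0.4842, -0.1722, 0.2504]
tcp_rot: [-0.002, 0.035, 0.999, 0.001]
ft_force: [0.2, -0.1, -2.1]
width: 0.164
```

```bash
python3 - <<'E'
from m import *
p,d=snap('side','s4');q,_=snap('top','t4')
cv2.imwrite('pics/z8.png',np.hstack([cv2.resize(p[200:320,240:345],(490,560),interpolation=2),cv2.resize(q[180:270,380:460],(310,560),interpolation=2)])[:,:,::-1])
P=[]
for i in range(8):
    s=env.state();P.append(s['tcp_pos'])
print(np.mean(P,0),s['ft_force'],s['moment'],s['width'],s['tcp_rot'])
E
```

```text
[ 0.48476393 -0.17204643  0.25170853] [-0.15389268 -0.85851414 -1.1335235 ] [ 0.11617912 -0.16692124  0.0497012 ] 0.16485396200029923 [-4.45333401e-04  3.40016994e-02  9.99421607e-01  3.70726664e-04]
```

View pics/z8.png

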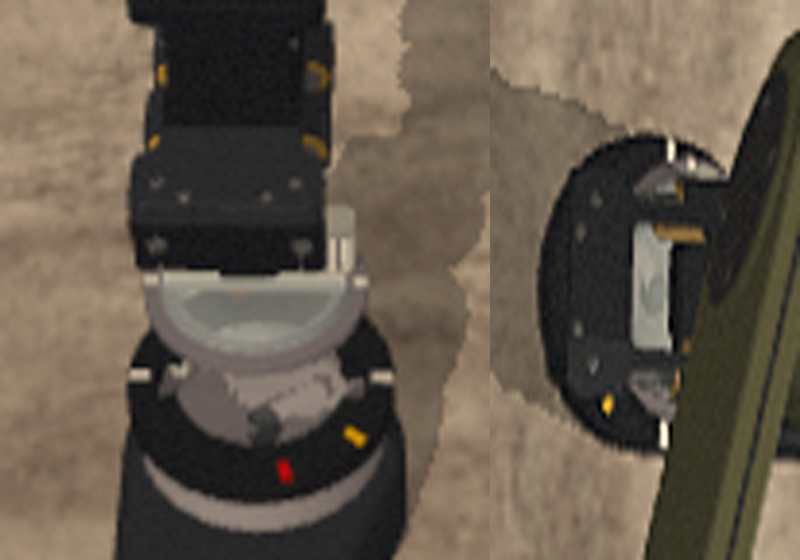

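```bash
python3 - <<'E'
from m import *
f=np.load('pics/s4.npz');p=f['p'].astype(float)
g=p.min(2)
def cen(x0,y0,x1,y1):
    w=g[y0:y1,x0:x1]-np.percentile(g[y0:y1,x0:x1],70);w[w<0]=0;w=w**2
    yy,xx=np.mgrid[y0:y1,x0:x1];return (w*xx).sum()/w.sum(),(w*yy).sum()/w.sum()
for nm,z,bx in(('tick',.160,[(269,256,276,264),(313,257,321,264)]),('mark',.1,[(264,276,275,285),(317,276,326,285)])):
    c=[cen(*b) for b in bx];w=[onz('side',*k,z) for k in c]
    print(nm,np.round(c,1),np.round(w,4),'mid',np.mean(w,0).round(4),'ang',np.degrees(np.arctan2(*(w[1]-w[0])[[1,0]])),np.linalg.norm(w[1]-w[0]))
E
```

```text
tick [[273.3 259.5]
 [315.  259.3]] [[ 0.4436 -0.1706  0.16  ]
 [ 0.5246 -0.175   0.16  ]] mid [ 0.4841 -0.1728  0.16  ] ang -3.057371484749466 0.08114312770809157
mark [[269.2 279.5]
 [321.6 280.3]] [[ 0.4316 -0.169   0.1   ]
 [ 0.5374 -0.1772  0.1   ]] mid [ 0.4845 -0.1731  0.1   ] ang -4.46926598955382 0.10613287943966392
```

>>> {"fn": "drive_tool", "kwargs": {
  "deltas": [
    {"dx": 0,"dy": -0.0007,"dz": -0.015,"rx": 0,"ry": 0,"rz": -0.01,"grip": 0.0},
    {"dx": 0,"dy": 0,"dz": -0.015,"rx": 0,"ry": 0,"rz": 0,"grip": 0.0},
    {"dx": 0,"dy": 0,"dz": -0.005,"rx": 0,"ry": 0,"rz": 0,"grip": 0.0},
    {"dx": 0,"dy": 0,"dz": -0.003,"rx": 0,"ry": 0,"rz": 0,"grip": 0.0},
    {"dx": 0,"dy": 0,"dz": -0.002,"rx": 0,"ry": 0,"rz": 0,"grip": 0.0},
    {"dx": 0,"dy": 0,"dz": 0,"rx": 0,"ry": 0,"rz": 0,"grip": 0.0}
  ],
  "grip_force": 55
}}

```text
time: 13.4
tcp_pos: [0.485, -0.174, 0.2122]
tcp_rot: [-0.0, 0.04, 0.999, 0.0]
ft_force: [0.1, -0.7, -1.3]
width: 0.164
```

>>> {"fn": "drive_tool", "kwargs": {
  "deltas": [
    {"dx": 0,"dy": 0,"dz": -0.002,"rx": 0,"ry": 0,"rz": 0,"grip": 0.0},
    {"dx": 0,"dy": 0,"dz": -0.002,"rx": 0,"ry": 0,"rz": 0,"grip": 0.0},
    {"dx": 0,"dy": 0,"dz": 0,"rx": 0,"ry": 0,"rz": 0,"grip": 0.0}
  ],
  "grip_force": 55
}}

```text
time: 13.7
tcp_pos: [0.4849, -0.174, 0.2081]
tcp_rot: [-0.0, 0.04, 0.999, 0.0]
ft_force: [-0.2, -0.1, -2.0]
width: 0.163
```

>>> {"fn": "drive_tool", "kwargs": {
  "deltas": [
    {"dx": 0,"dy": 0,"dz": -0.002,"rx": 0,"ry": 0,"rz": 0,"grip": 0.0},
    {"dx": 0,"dy": 0,"dz": -0.002,"rx": 0,"ry": 0,"rz": 0,"grip": 0.0},
    {"dx": 0,"dy": 0,"dz": -0.002,"rx": 0,"ry": 0,"rz": 0,"grip": 0.0},
    {"dx": 0,"dy": 0,"dz": -0.001,"rx": 0,"ry": 0,"rz": 0,"grip": 0.0},
    {"dx": 0,"dy": 0,"dz": 0,"rx": 0,"ry": 0,"rz": 0,"grip": 0.0},
    {"dx": 0,"dy": 0,"dz": 0,"rx": 0,"ry": 0,"rz": 0,"grip": 0.0}
  ],
  "grip_force": 55
}}

```text
time: 14.3
tcp_pos: [0.485, -0.1739, 0.2012]
tcp_rot: [-0.0, 0.04, 0.999, 0.0]
ft_force: [-0.2, -0.5, -1.9]
width: 0.162
```

>>> {"fn": "drive_tool", "kwargs": {
  "deltas": [
    {"dx": 0,"dy": 0,"dz": -0.001,"rx": 0,"ry": 0,"rz": 0,"grip": 0.0},
    {"dx": 0,"dy": 0,"dz": -0.001,"rx": 0,"ry": 0,"rz": 0,"grip": 0.0},
    {"dx": 0,"dy": 0,"dz": 0,"rx": 0,"ry": 0,"rz": 0,"grip": 0.0}
  ],
  "grip_force": 55
}}

```text
time: 14.6
tcp_pos: [0.485, -0.1739, 0.1991]
tcp_rot: [-0.0, 0.04, 0.999, 0.0]
ft_force: [-0.3, 0.8, -2.3]
width: 0.166
```

>>> {"fn": "drive_tool", "kwargs": {
  "deltas": [
    {"dx": 0,"dy": 0,"dz": -0.001,"rx": 0,"ry": 0,"rz": 0,"grip": 0.0},
    {"dx": 0,"dy": 0,"dz": 0,"rx": 0,"ry": 0,"rz": 0,"grip": 0.0},
    {"dx": 0,"dy": 0,"dz": 0,"rx": 0,"ry": 0,"rz": 0,"grip": 0.0}
  ],
  "grip_force": 55
}}

```text
time: 14.9
tcp_pos: [0.485, -0.174, 0.1984]
tcp_rot: [0.0, 0.04, 0.999, -0.0]
ft_force: [-0.3, 0.8, 0.4]
width: 0.166
```

>>> {"fn": "drive_tool", "kwargs": {
  "deltas": [
    {"dx": 0,"dy": 0,"dz": 0.0005,"rx": 0,"ry": 0,"rz": -0.04,"grip": 0.0},
    {"dx": 0,"dy": 0,"dz": 0,"rx": 0,"ry": 0,"rz": -0.06,"grip": 0.0},
    {"dx": 0,"dy": 0,"dz": 0,"rx": 0,"ry": 0,"rz": -0.06,"grip": 0.0},
    {"dx": 0,"dy": 0,"dz": 0,"rx": 0,"ry": 0,"rz": -0.06,"grip": 0.0},
    {"dx": 0,"dy": 0,"dz": 0,"rx": 0,"ry": 0,"rz": -0.06,"grip": 0.0},
    {"dx": 0,"dy": 0,"dz": 0,"rx": 0,"ry": 0,"rz": -0.06,"grip": 0.0},
    {"dx": 0,"dy": 0,"dz": 0,"rx": 0,"ry": 0,"rz": -0.06,"grip": 0.0},
    {"dx": 0,"dy": 0,"dz": 0,"rx": 0,"ry": 0,"rz": 0,"grip": 0.0},
    {"dx": 0,"dy": 0,"dz": 0,"rx": 0,"ry": 0,"rz": 0,"grip": 0.0}
  ],
  "grip_force": 60
}}

```text
time: 15.8
tcp_pos: [0.485, -0.1737, 0.1986]
tcp_rot: [-0.0, 0.237, 0.972, 0.0]
ft_force: [-0.3, 2.6, -2.3]
width: 0.163
```

```bash
python3 - <<'E'
from m import *
p,d=snap('side','s5');q,_=snap('top','t5')
cv2.imwrite('pics/z9.png',np.hstack([cv2.resize(p[220:340,240:345],(490,560),interpolation=2),cv2.resize(q[180:270,380:460],(310,560),interpolation=2)])[:,:,::-1])
s=env.state();print(s['ft_force'],s['moment'],s['tcp_rot'])
E
```

```text
[ 0.09283438  2.20142234 -0.51858705] [ 0.43532954 -0.26082697  0.08151159] [-9.24466271e-05  2.36957406e-01  9.71519987e-01  3.06146450e-04]
```

View pics/z9.png

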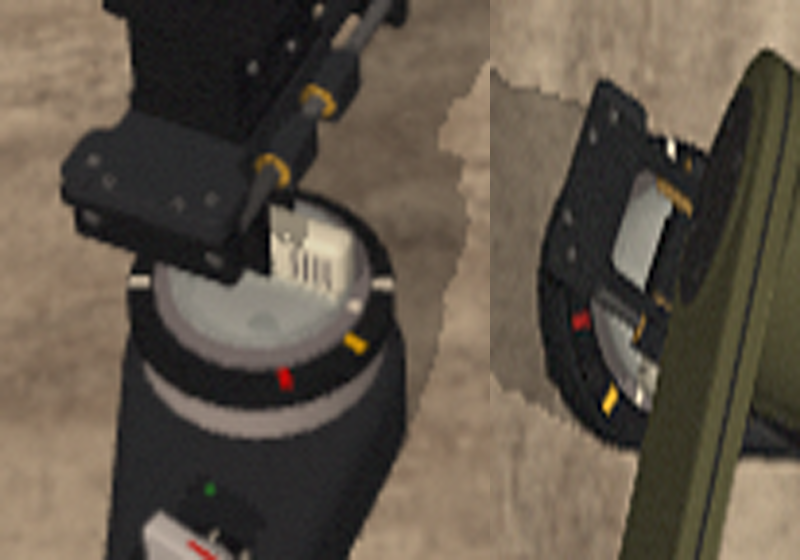

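>>> {"fn": "drive_tool", "kwargs": {
  "deltas": [
    {"dx": 0,"dy": 0,"dz": 0,"rx": 0,"ry": 0,"rz": -0.06,"grip": 0.0},
    {"dx": 0,"dy": 0,"dz": 0,"rx": 0,"ry": 0,"rz": -0.06,"grip": 0.0},
    {"dx": 0,"dy": 0,"dz": 0,"rx": 0,"ry": 0,"rz": -0.06,"grip": 0.0},
    {"dx": 0,"dy": 0,"dz": 0,"rx": 0,"ry": 0,"rz": -0.05,"grip": 0.0},
    {"dx": 0,"dy": 0,"dz": 0,"rx": 0,"ry": 0,"rz": -0.025,"grip": 0.0},
    {"dx": 0,"dy": 0,"dz": 0,"rx": 0,"ry": 0,"rz": 0,"grip": 0.0},
    {"dx": 0,"dy": 0,"dz": 0,"rx": 0,"ry": 0,"rz": 0,"grip": 0.0}
  ],
  "grip_force": 60
}}

```text
time: 16.6
tcp_pos: [0.485, -0.1737, 0.1986]
tcp_rot: [-0.0, 0.359, 0.934, 0.0]
ft_force: [0.6, 3.3, -2.6]
width: 0.166
```

```bash
python3 - <<'E'
from m import *
p,d=snap('side','s6');q,_=snap('top','t6')
cv2.imwrite('pics/z10.png',np.hstack([cv2.resize(p[220:340,240:345],(490,560),interpolation=2),cv2.resize(q[180:270,380:460],(310,560),interpolation=2)])[:,:,::-1])
s=env.state();print(s['tcp_pos'],s['ft_force'],s['moment'],s['tcp_rot'])
w,x,y,z=s['tcp_rot'];print('yaw',np.degrees(2*np.arctan2(y,x)))
for n,im,box in(('top',q,(380,190,500,265)),('side',p,(245,250,345,390))):
    M=masks(im)
    for k in('yel','whi'): blobs(im,n,box,M[k],.1,k,3)
    blobs(im,n,box,M['red'],.096,'red@96',3)
E
```

```text
[ 0.48498745 -0.17369664  0.19862229] [ 1.22795116  3.37085051 -2.95871183] [ 0.78921378 -0.36079723  0.1075978 ] [-1.46184731e-04  3.58721143e-01  9.33444707e-01  3.14467962e-04]
yaw 137.95664182438983
top yel 8 [430.8 207.8] [ 0.5264 -0.1871  0.1   ]
top yel 12 [410.5 244. ] [ 0.4438 -0.1374  0.1   ]
top whi 6 [426.3 204.5] [ 0.5342 -0.1771  0.1   ]
top whi 3 [414.3 241.3] [ 0.4497 -0.1465  0.1   ]
top red@96 8 [403.  231.1] [ 0.4738 -0.1218  0.096 ]
side yel 13 [292.7 256.2] [ 0.4799 -0.1071  0.1   ]
side yel 11 [315.4 292.8] [ 0.5232 -0.2085  0.1   ]
side yel 12 [290.8 353.2] [ 0.4735 -0.3409  0.1   ]
side whi 184 [303.9 275.1] [ 0.502  -0.1614  0.1   ]
side whi 4 [284.  269.5] [ 0.4615 -0.1438  0.1   ]
side whi 4 [269.5 280. ] [ 0.4322 -0.1704  0.1   ]
side whi 4 [321.5 280. ] [ 0.5372 -0.1764  0.1   ]
side whi 4 [312.5 289. ] [ 0.518  -0.1986  0.1   ]
side whi 49 [277.5 336.7] [ 0.4497 -0.3056  0.1   ]
side whi 12 [278.8 352.8] [ 0.4523 -0.3387  0.1   ]
side red@96 11 [300.6 300.5] [ 0.4937 -0.2228  0.096 ]
side red@96 11 [283. 338.] [ 0.4595 -0.3061  0.096 ]
side red@96 9 [287.3 344.7] [ 0.4673 -0.3205  0.096 ]
```

View pics/z10.png

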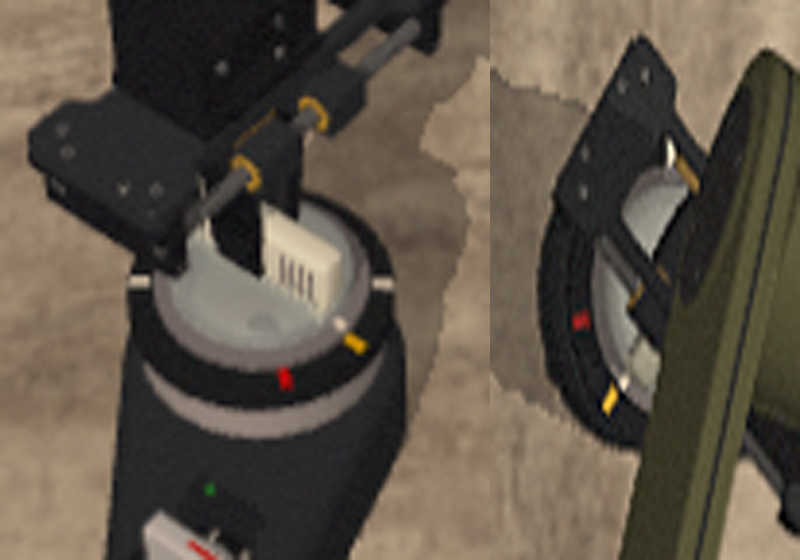

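```bash
python3 - <<'E'
from m import *
for n,u,v,ax,yl,tag in(('side',312.5,289,(.4847,-.1738),(.5234,-.2086),'s'),('top',414.3,241.3,(.4831,-.1730),(.4439,-.1373),'t')):
    for z in(.102,.106):
        P=onz(n,u,v,z)[:2]-ax;Y=np.array(yl)-ax
        print(n,z,P,np.hypot(*P),np.degrees(np.arctan2(P[1],P[0])),'yel',np.degrees(np.arctan2(Y[1],Y[0])))
E
```

```text
side 0.102 [ 0.03325879 -0.02645698] 0.0424984579302162 -38.50183544956158 yel -41.96266417704754
side 0.106 [ 0.03316342 -0.02977904] 0.04457132964865526 -41.92220099274835 yel -41.96266417704754
top 0.102 [-0.03322985  0.02699203] 0.04281112087884986 140.91364533082717 yel 137.67542665602915
top 0.106 [-0.03308832  0.02780681] 0.04322100464311839 139.9569292285576 yel 137.67542665602915
```

```bash
python3 - <<'E'
from m import *
a=np.load('pics/side0.npz')['p'].astype(int);b=np.load('pics/s6.npz')['p'].astype(int)
for n,(x0,y0,x1,y1) in dict(mug=(350,200,400,250),jar=(340,160,360,200),lemon=(330,148,352,170),garlic=(355,312,388,342)).items(): print(n,np.abs(a-b)[y0:y1,x0:x1].mean().round(2))
s=env.state();w,x,y,z=s['tcp_rot'];print('yaw',np.degrees(2*np.arctan2(y,x)),s['width'],s['time'])
print(env.sign_off())
E
```

```text
mug 10.83
jar 13.97
lemon 23.1
garlic 9.32
yaw 137.95664182438983 0.1655039691818968 16.7
the job is handed in; nothing more can be done
None
```

View pics/s6.png

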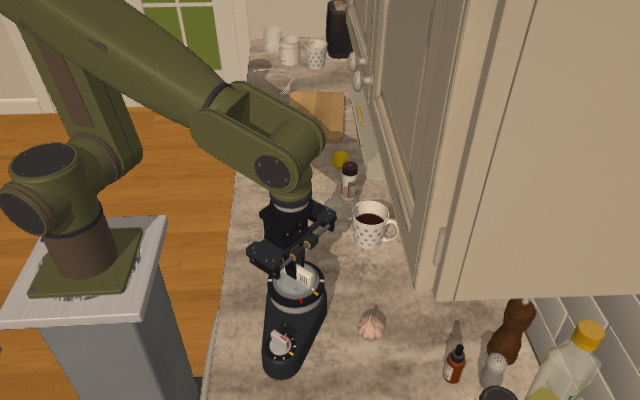

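The job is handed in at 16.7 s. With the lid still off, I turned the speed dial to the yellow mark. I then fitted the lid, twisted it clockwise to the yellow pulse mark, and signed off still gripping it at 60 N.

- **Dial:** the gripper finished turning at −40.5° in the world frame, against −40.4° measured for the mark. After release, the two depth views put the bar at −38.2° and −42.7°, averaging −40.4°.
- **Lid:** it seated at the expected height, with the tool point at 0.198 m. The tool yaw is 137.96°, against a target of 137.9°. The side view puts the lid's tick level with the yellow mark. The top view puts it about 2 to 3° short, but that tick is only 3 pixels. I felt no plunger resistance; the forces read at the wrist at each stop stayed below about 5 N.
- **Bystanders:** in the last picture the mug, jar, garlic and lemon stand where they were. My pixel-difference check on them was not near zero. I put that down to the arm's changed shadow and the arm partly covering the lemon's patch, because their image positions match the first picture. I looked at that picture only after handing in.

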